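Click the came vise round to 120 degrees

ROBOT

A 7-joint arm with a two-finger parallel gripper is mounted at the origin on the work surface. World frame = base frame: x ahead of the robot, y to its left, z up, the work surface at z = 0. Lengths are in m, angles in rad, forces in N, time in s.
With the tool pointing down it reaches from about 0.4 to 0.85 m from the base axis. Payload 4.5 kg.
Tool frame: the origin (TCP) lies at the very end of the fingers, on their centre line; the grasp point (between the pads) lies 19 mm behind it; z points along the fingers, y is the line along which they close (so a half turn about z gives the same grasp; the last joint's range is limited). The gripper opens to 88 mm and grips with 3 to 60 N. Pads are 18 mm wide; open, the fingers measure 123 mm over their backs; the gripper's body (75 mm by 187 mm) begins 45 mm behind the grasp point.
Start: joints at [-1.129, 0.689, -0.195, 1.565, 0.157, 0.902, -0.215], TCP at [0.248, 0.574, 0.239] pointing down, gripper open.
Joint ranges: [-3.01, 3.01], [-0.46, 2.08], [-1.47, 1.51], [0.13, 2.56], [-1, 4.14], [0.04, 2.09], [-2.66, 2.66]. Speed limits (rad/s): [2.57, 2.57, 3.14, 3.14, 3.14, 3.14, 3.14].

INTERFACE

Orientations are given as a unit quaternion [x, y, z, w].
In Python, from plant import r gives the robot as it stands. The module is installed in compiled form; this text tells all that it offers.
- The arm moves only by the tool step_arm, never from a script. Its argument "increments" is a list of rows, each a list of 2 entries, a list of its own where there are three numbers: the shift along the world's x, y, z in cm, then the turn, a rotation vector about the world's x, y, z in degrees. A call has exactly 10 rows; each row shifts and turns the commanded pose from where the row before left it; what a row does not reach is not made up. A row lasts 1/10 s, in which the tool goes at most 50 mm and 8.59 degrees, less where a joint would pass 70% of its speed; a pose out of reach is approached as far as the arm can. A call is refused whole if a number of a shift passes 5 or a number of a turn 8.59, either way. A call with a gripper value outside its range is refused whole. "fingers" is the opening, from 0 (shut) to 1 (fully open), set as the call begins (left out, the last holds). The fingers move at their own pace and stop on an object; "grip_force" is the grip in N (left out, the last holds). Time passes only in rows, so rows that do not move let the fingers close, or fill a call up. It gives the time, the measured TCP pose, the force, the opening and the grip force at its end, in the units of the state.
- r.get_state(): the state, without advancing time (a new reading comes with each control period).
- r.snapshot(name): name is "side" or "top" or "wrist"; returns (picture, depth): 420x560x3 uint8, red, green, blue; 420x560 float32, m along the optical axis (not along the pixel's ray), 0 where there is no reading.
- r.calibration(name): a dict with "fov_y" (degrees; the focal length in pixels is half the picture's height over the tangent of half this angle, whatever the lens; pixels are square), "cx", "cy" (the principal point, pixels), "R" (3x3) and "t" (3): a world point X has camera coordinates R X + t. Camera axes: x right, y down, z forward; pixel columns grow to the right and rows downward; lengths in m; the calibration is good to about 2 mm. A picture is of the moment at which its call begins: read the wrist's pose just before it. calibration takes no time and is no camera call; for the wrist camera it gives the pose at the moment of the call.
- r.finish_job(): hands the job in; it is judged then, once.
The state is a dict: "clock": time; "q": joint angles; "qd": joint speeds; "joint_torque": joint torques, N m; "tool_pos": TCP position; "eef_rot": TCP orientation; "contact_force": force on the tool from outside, world axes, zero at the start; "moment": the same for the moment, N m; "opening": opening from 0.0 (shut) to 1.0 (fully open); "finger_force": force on a finger pad.
Only numpy, scipy, OpenCV 4.12 (cv2) and the standard library are available. Lean on these libraries where they do the work, as an engineer would, in place of code of your own. Each camera call takes 0.05 s, during which the arm holds its last target. There are 200 camera calls.

TASK

The small bench vise turns on a swivel base that clicks every 30 degrees. Turn it by its upright post to the 120 degree setting, that is until the turning arm rests in the fourth click anticlockwise (seen from above) from the lug of the base, and let go. Do not turn the plywood turntable that stands on the same bench.

Things in the scene. Friction and masses are not known exactly. Their poses are not given: they have to be found in the camera images.
- vise_head (a joint): Angle of the vise on its base (rad): 0 when the turning arm lies over the lug, growing anticlockwise seen from above; stops at -0.7 and 3.6. Clicks into rest at multiples of 0.5236 (30 degrees): leaving a click takes about 6 N sideways at the post; past half-way it pulls into the next. The 120 degree setting is 2.094. Starts in the click at 0, 30 or 60 degrees.
- vise_axis (a point): Swivel axis of the vise at bench level; fixed, z up, x along the lug (zero mark). Fixed base: dark steel disc 150 mm across, 14 mm high, 12 light ticks, one per click; the lug is its flat tongue, 44 mm wide, to 108 mm from the axis. Grey vise on it: jaws 60 mm wide, up to 78 mm high, within 50 mm of the axis; screw and cross handle reach 80 mm on the side away from the arm.
- vise_post (a point): Centre of the grip of the black upright round post, 22 mm in diameter, at the end of the vise's grey turning arm (20 mm wide), 100 mm from the swivel axis and 80 mm above the bench. The post rises from the arm's end (a 36 mm disc, top 34 mm above the bench) to 106 mm and turns with the vise; being round it can turn between the fingers.
- wheel_knob (a point): Bystander, not to be turned: centre of a black peg, 20 mm in diameter, top 91 mm above the bench, 78 mm from the centre of an easily turning round plywood turntable, 190 mm across, top 46 mm above the bench, with glass on it. Vise and turntable stand side by side, either one on the left.
Things that resemble listed ones, but are neither listed nor needed, are in the scene too. Leave any blue look-alike of the part that bears vise_head alone.

How it is judged:
At the end, for the whole second after the job is handed in: The vise rests, let go and still, in the click at 120 degrees anticlockwise from the lug (within 10 degrees) (value of joint vise_head between 1.919 and 2.269 rad and velocity of joint vise_head between -0.1 and 0.1 rad/s); the robot touches nothing.
It fails at once if the plywood turntable was turned (its peg moved more than 25 mm) (distance of wheel_knob from where it was at the start of the episode above 0.025 m).
It also fails if it takes over 38 s, if anything falls off the work surface, if the arm or the gripper's body presses on something with over 40 N, if the wrist force passes 120 N, or if a joint passes its speed limit or range.

## Working session

There is one attempt and no reset: what is moved stays moved. The work goes in short steps, Python scripts to look and compute and a tool call to move; the robot and the scene stay as the last step left them, time stands still between calls to the robot, and variables do not carry over. Pictures are saved under pics/ and viewed, at most 10 in all, crops included, and the job is handed in when it is done.

Besides the shell and the picture viewer there is one more tool, called after "Emit:" by a JSON object that holds its "op" and its "data". step_arm: Moves the arm, as the interface text tells. Its arguments: {"type":"object","properties":{"increments":{"type":"array","items":{"type":"array"}},"fingers":{"type":"number"},"grip_force":{"type":"number"}},"required":["increments"]}

```bash
mkdir -p pics; cat > h.py <<'E'
import numpy as np, cv2
from plant import r
def snap(n,f):
    c=r.calibration(n); p,d=r.snapshot(n)
    cv2.imwrite('pics/'+f+'.png',p[:,:,::-1]); np.savez('pics/'+f,d=d,p=p,R=c['R'],t=c['t'],cx=c['cx'],cy=c['cy'],fov=c['fov_y'])
def cloud(f):
    z=np.load('pics/'+f+'.npz'); d=z['d']; F=d.shape[0]/2/np.tan(np.radians(z['fov'])/2)
    v,u=np.mgrid[:d.shape[0],:d.shape[1]]
    P=np.stack([(u-z['cx'])/F*d,(v-z['cy'])/F*d,d],-1)
    X=(P-z['t'])@z['R']; X[d==0]=np.nan
    return X,z['p']
E
python3 - <<'E'
from h import *
snap('top','top0'); snap('side','side0')
s=r.get_state(); print(s['clock'],s['tool_pos'],s['eef_rot'],s['opening'])
E
```

```text
0.1 [0.2476743  0.57322422 0.23801973] [ 2.02437290e-01  9.79294902e-01 -7.93411480e-04 -9.95833083e-05] 1.0020315502220543
```

View pics/top0.png

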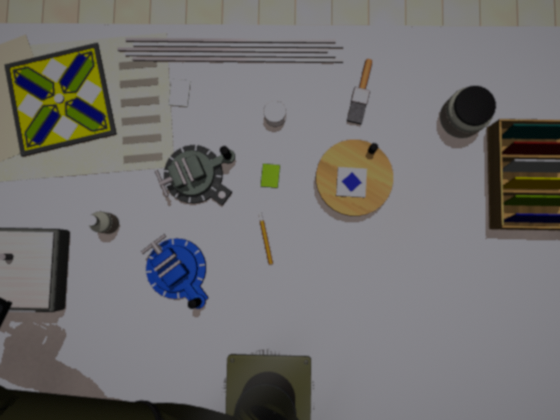

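View pics/side0.png

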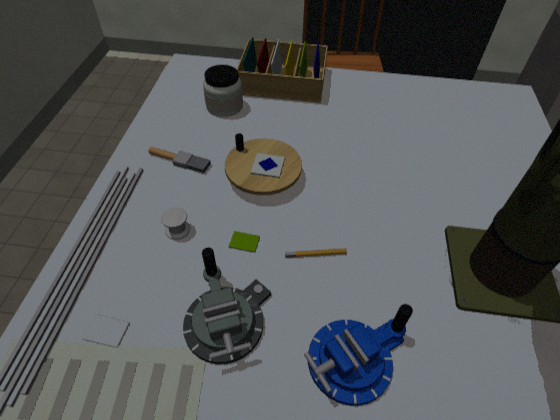

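Top view: the dark/grey vise has its disc at (193,174), post at (227,155) and lug at (222,195). Things it could be confused with are the blue vise at (176,268) with its post at (195,303), the turntable peg at (373,149), and the small grey bottle at (103,222). I choose the grey one, and will measure it and check a crop.

```bash
python3 - <<'E'
from h import *
X,p=cloud('top0')
for n,(u,v) in dict(disc=(193,174),post=(227,155),lug=(222,195),blue=(195,303),peg=(373,149),bench=(240,230)).items(): print(n,X[v,u].round(3))
# height classes near the vise
c=X[174,193]
m=(np.hypot(X[...,0]-c[0],X[...,1]-c[1])<.16)
def cl(lo,hi,mm): 
    k=mm&(X[...,2]>lo)&(X[...,2]<hi); return X[k]
# post
vv,uu=np.mgrid[:420,:560]
a=X[(abs(uu-227)<10)&(abs(vv-155)<11)&(X[...,2]>.07)]; print('post pts',len(a),np.nanmedian(a,0).round(3),a[:,2].max().round(3))
top=a[a[:,2]>.098];print('post top',top.mean(0).round(3),len(top))
# disc: base circle fit
k=m&(X[...,2]>.008)&(X[...,2]<.02); q=X[k]; 
(cx,cy),rad=cv2.minEnclosingCircle(q[:,:2].astype(np.float32)); print('enclosing',cx,cy,rad,len(q))
h=np.histogram(X[m][:,2],bins=np.arange(-.01,.12,.006)); print(h)
from scipy.optimize import minimize
def f(c):
    d=np.hypot(q[:,0]-c[0],q[:,1]-c[1]); return -(d<.0765).sum()
best=min(((f((x,y)),x,y) for x in np.arange(c[0]-.03,c[0]+.03,.002) for y in np.arange(c[1]-.03,c[1]+.03,.002))); print(best)
im=cv2.resize(p[120:230,140:260,::-1],None,fx=5,fy=5,interpolation=cv2.INTER_CUBIC); cv2.imwrite('pics/crop0.png',im)
for n in('top','side'): print(n,(-r.calibration(n)['R'].T@r.calibration(n)['t']).round(3))
E
```

```text
disc [0.533 0.187 0.076]
post [0.58  0.106 0.081]
lug [0.49  0.124 0.019]
blue [0.231 0.165 0.108]
peg [ 0.597 -0.241  0.093]
bench [0.404 0.078 0.   ]
post pts 94 [0.586 0.11  0.105] 0.11
post top [0.588 0.111 0.106] 71
enclosing 0.5285501480102539 0.1829829066991806 0.15613558888435364 1240
(array([ 408, 6088, 2330,  608,  632,   49,  231,  719,   75,   18,   34,
        130,   78,   91,  471,   98,    5,    4,   14,   55,    2]), array([-0.01 , -0.004,  0.002,  0.008,  0.014,  0.02 ,  0.026,  0.032,
        0.038,  0.044,  0.05 ,  0.056,  0.062,  0.068,  0.074,  0.08 ,
        0.086,  0.092,  0.098,  0.104,  0.11 ,  0.116]))
(np.int64(-1000), np.float64(0.5451404115491374), np.float64(0.201044447071576))
top [ 0.341 -0.059  1.284]
side [0.409 0.516 0.728]
```

View pics/crop0.png

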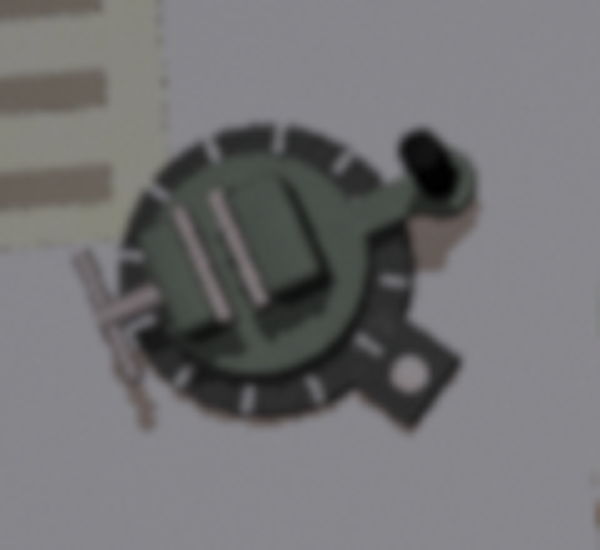

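The crop shows the grey vise: disc centre at (265,270) in the crop, lug hole at (410,374), post foot at (442,185). The arm is 61° anticlockwise from the lug, with one bare tick (393,280) between them, so it starts in the 60° click. The axis is about (0.543, 0.200) and the post (0.588, 0.111), radius 0.100. The target post position is about (0.643, 0.194). Moving above the post now, with the fingers set to close tangentially.

Emit:
{"op": "step_arm", "data": {"increments": [[[1.7,-2.3,0],[0,0,-2]],[[1.7,-2.3,0],[0,0,-2]],[[1.7,-2.3,0],[0,0,-2]],[[1.7,-2.3,0],[0,0,-2]],[[1.7,-2.3,0],[0,0,-2]],[[1.7,-2.3,0],[0,0,-2]],[[1.7,-2.3,0],[0,0,-2]],[[1.7,-2.3,0],[0,0,-2]],[[1.7,-2.3,0],[0,0,-2]],[[1.7,-2.3,0],[0,0,-2]]], "fingers": 1}}

```text
clock: 1.1
tool_pos: [0.4182, 0.3426, 0.2385]
eef_rot: [0.37, 0.929, -0.0, -0.0]
contact_force: [0.0, -0.6, 0.5]
opening: 1.0
finger_force: 0.0
```

Emit:
{"op": "step_arm", "data": {"increments": [[[1.7,-2.3,0],[0,0,-2]],[[1.7,-2.3,0],[0,0,-2]],[[1.7,-2.3,0],[0,0,-2]],[[1.7,-2.3,0],[0,0,-2]],[[1.7,-2.3,0],[0,0,-2]],[[1.7,-2.3,0],[0,0,-2]],[[1.7,-2.3,0],[0,0,-2]],[[1.7,-2.3,0],[0,0,-2]],[[1.7,-2.3,0],[0,0,-2]],[[1.7,-2.3,0],[0,0,-2]]]}}

```text
clock: 2.1
tool_pos: [0.5881, 0.1127, 0.2383]
eef_rot: [0.526, 0.851, -0.0, -0.0]
contact_force: [0.6, 0.4, -0.9]
opening: 1.004
finger_force: 0.0
```

```bash
python3 - <<'E'
from h import *
from scipy.spatial.transform import Rotation as Ro
snap('wrist','w1'); s=r.get_state(); print(s['clock'],s['tool_pos'],s['q'].round(2) if hasattr(s['q'],'round') else s['q']); M=Ro.from_quat(s['eef_rot']).as_matrix(); print(M.round(3),np.degrees(np.arctan2(M[1,1],M[0,1])))
X,p=cloud('w1'); k=(X[...,2]>.095)&(X[...,2]<.115)&(np.hypot(X[...,0]-.588,X[...,1]-.111)<.03)
print(k.sum(),np.nanmean(X[k],0), X[k].min(0),X[k].max(0))
E
```

```text
2.15 [0.59138635 0.10648248 0.23839023] [-0.23  0.65 -0.05  1.65  0.05  0.84  0.16]
[[-0.44   0.898  0.003]
 [ 0.898  0.44  -0.005]
 [-0.005  0.    -1.   ]] 26.07974608435752
574 [0.58862264 0.11374238 0.10471092] [0.57853809 0.10181486 0.09505254] [0.5998824  0.12338367 0.10721814]
```

View pics/w1.png

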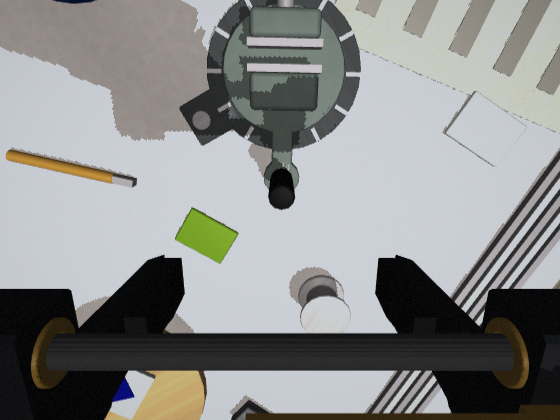

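The wrist view shows the post top at (282,193), centred between the fingers, with the lug at (203,120) and nothing under the fingers. Descending, then closing.

Emit:
{"op": "step_arm", "data": {"increments": [[[0,0,-1.6],[0,0,0]],[[0,0,-2],[0,0,0]],[[0,0,-2],[0,0,0]],[[0,0,-2],[0,0,0]],[[0,0,-2],[0,0,0]],[[0,0,-2],[0,0,0]],[[0,0,-2],[0,0,0]],[[0,0,-2],[0,0,0]],[[0,0,-1.6],[0,0,0]],[[0,0,-0.3],[0,0,0]]]}}

```text
clock: 3.15
tool_pos: [0.5862, 0.1136, 0.0617]
eef_rot: [0.525, 0.851, -0.001, -0.001]
contact_force: [-0.4, -0.2, 0.0]
opening: 0.998
finger_force: 0.0
```

Emit:
{"op": "step_arm", "data": {"increments": [[[0,0,0],[0,0,0]],[[0,0,0],[0,0,0]],[[0,0,0],[0,0,0]],[[0,0,0],[0,0,0]],[[0,0,0],[0,0,0]],[[0,0,0],[0,0,0]],[[0,0,0],[0,0,0]],[[0,0,0],[0,0,0]],[[0,0,0],[0,0,0]],[[0,0,0],[0,0,0]]], "fingers": 0, "grip_force": 15}}

```text
clock: 4.15
tool_pos: [0.5881, 0.1139, 0.0638]
eef_rot: [0.525, 0.851, 0.0, 0.0]
contact_force: [0.2, 0.4, 0.2]
opening: 0.244
finger_force: 15.0
```

Emit:
{"op": "step_arm", "data": {"increments": [[[0.46,0.25,0],[0,0,3]],[[0.45,0.27,0],[0,0,3]],[[0.43,0.3,0],[0,0,3]],[[0.42,0.32,0],[0,0,3]],[[0.4,0.34,0],[0,0,3]],[[0.38,0.36,0],[0,0,3]],[[0.36,0.38,0],[0,0,3]],[[0.34,0.4,0],[0,0,3]],[[0.32,0.42,0],[0,0,3]],[[0.3,0.43,0],[0,0,3]]]}}

```text
clock: 5.15
tool_pos: [0.6274, 0.1472, 0.0637]
eef_rot: [0.286, 0.958, -0.001, 0.001]
contact_force: [2.1, -2.6, 1.7]
opening: 0.243
finger_force: 15.0
```

Emit:
{"op": "step_arm", "data": {"increments": [[[0.27,0.45,0],[0,0,3]],[[0.25,0.46,0],[0,0,3]],[[0.23,0.47,0],[0,0,3]],[[0.2,0.48,0],[0,0,3]],[[0.18,0.49,0],[0,0,3]],[[0.15,0.5,0],[0,0,3]],[[0.12,0.51,0],[0,0,3]],[[0.1,0.52,0],[0,0,3]],[[0.07,0.52,0],[0,0,3]],[[0.04,0.52,0],[0,0,3]]]}}

```text
clock: 6.15
tool_pos: [0.6445, 0.1965, 0.0638]
eef_rot: [0.029, 1.0, -0.001, 0.002]
contact_force: [3.3, -3.0, -0.4]
opening: 0.244
finger_force: 15.0
```

Emit:
{"op": "step_arm", "data": {"increments": [[[0,0,0],[0,0,0]],[[0,0,0],[0,0,0]],[[0,0,0],[0,0,0]],[[0,0,0],[0,0,0]],[[0,0,0],[0,0,0]],[[0,0,0],[0,0,0]],[[0,0,0],[0,0,0]],[[0,0,0],[0,0,0]],[[0,0,0],[0,0,0]],[[0,0,0],[0,0,0]]]}}

```text
clock: 7.15
tool_pos: [0.6444, 0.1962, 0.0638]
eef_rot: [0.031, 1.0, -0.0, 0.002]
contact_force: [4.1, -0.7, -3.2]
opening: 0.243
finger_force: 15.0
```

Emit:
{"op": "step_arm", "data": {"increments": [[[0,0,0],[0,0,0]],[[0,0,0],[0,0,0]],[[0,0,0],[0,0,0]],[[0,0,0],[0,0,0]],[[0,0,0],[0,0,0]],[[0,0,0],[0,0,0]],[[0,0,0],[0,0,0]],[[0,0,0],[0,0,0]],[[0,0,0],[0,0,0]],[[0,0,0],[0,0,0]]], "fingers": 1}}

```text
clock: 8.15
tool_pos: [0.6426, 0.1977, 0.0638]
eef_rot: [0.029, 1.0, 0.0, 0.0]
contact_force: [-0.0, 0.2, -0.5]
opening: 0.999
finger_force: 0.0
```

Emit:
{"op": "step_arm", "data": {"increments": [[[0,0,1],[0,0,0]],[[0,0,2],[0,0,0]],[[0,0,2],[0,0,0]],[[0,0,2],[0,0,0]],[[0,0,2],[0,0,0]],[[0,0,2],[0,0,0]],[[0,0,2],[0,0,0]],[[0,0,2],[0,0,0]],[[0,0,1],[0,0,0]],[[0,0,0],[0,0,0]]]}}

```text
clock: 9.15
tool_pos: [0.6434, 0.1981, 0.2257]
eef_rot: [0.029, 1.0, 0.001, 0.002]
contact_force: [0.3, 0.2, -0.3]
opening: 1.0
finger_force: 0.0
```

```bash
python3 - <<'E'
from h import *
snap('wrist','w2'); snap('top','top2'); s=r.get_state(); print(s['clock'],s['tool_pos'])
X,p=cloud('w2'); k=(X[...,2]>.095)&(X[...,2]<.115)&(np.hypot(X[...,0]-.643,X[...,1]-.195)<.06)
m=np.nanmean(X[k],0); print(k.sum(),m,'deg from start',np.degrees(np.arctan2(m[1]-.2,m[0]-.543)-np.arctan2(.1125-.2,.045)))
E
```

```text
9.25 [0.64218727 0.19744264 0.22329347]
625 [0.64468942 0.19485699 0.10463982] deg from start 59.88858559236524
```

View pics/w2.png

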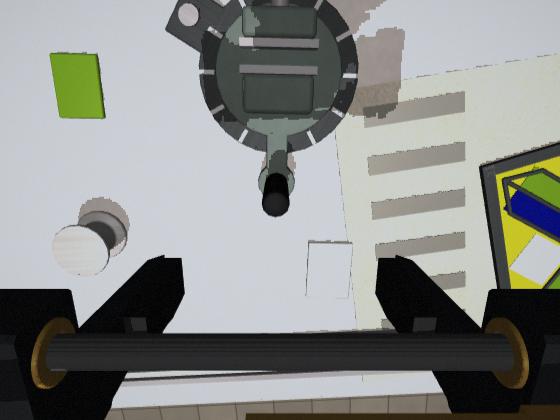

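The wrist view shows the lug at (188,13), disc centre (280,68) and post at (275,200). The ticks at 30°, 60° and 90°, (208,72), (215,112) and (246,138), are bare and the arm lies on the fourth. The post turned 59.9° to 120° and the gripper is clear, so I am handing in.

```bash
python3 -c "
from plant import r
print(r.finish_job())"
```

```text
the job is handed in; nothing more can be done
None
```

The vise was turned from the 60° click to the 120° click (the wrist camera measured a 59.9° turn), released with the gripper clear above it, and handed in at about 9.3 s; the turntable and the blue vise were not touched, and the hand-in call returned no verdict.

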